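Start the sacristy polishing bench

ROBOT

A 7-joint arm with a two-finger parallel gripper is mounted at the origin on the work surface. World frame = base frame: x ahead of the robot, y to its left, z up, the work surface at z = 0. Lengths are in m, angles in degrees, forces in N, time in s.
With the tool pointing down it reaches from about 0.35 to 0.9 m from the base axis. Payload 19.9 kg.
Tool frame: the origin (TCP) lies on the centre line of the jaws, within the pads' length; the fingertips stand 19 mm ahead of it and the grasp point (between the pads) is the TCP (arm.nose_length is the distance from the TCP to the fingertips, in m); z points along the fingers, y is the line along which they close (so a half turn about z gives the same grasp; the last joint's range is limited). The gripper opens to 85 mm and grips with 20 to 120 N. Pads are 22 mm wide; open, the fingers measure 114 mm over their backs; the gripper's body (76 mm by 85 mm) begins 54 mm behind the grasp point. The pads swing forward as they close: fully open they stand 13 mm farther back than shut.
Start: joints at [-66.377, 23.915, -0.59, 92.452, 0.269, 63.638, -3.037], TCP at [0.274, 0.562, 0.25] pointing down, gripper open.
Joint ranges: [-161.28, 161.28], [-22.2, 115.67], [-73.04, 71.86], [3.21, 147.25], [-68.34, 248.33], [10.77, 114.83], [-161.83, 161.83]. Speed limits (degrees/s): [108.29, 108.29, 136.94, 136.94, 172.46, 172.46, 172.46].

INTERFACE

Orientations are given as a 3x3 rotation matrix whose columns are the frame's x, y, z axes.
In Python, from cell import arm gives the robot as it stands. The module is installed in compiled form; this text tells all that it offers.
- The arm moves only by the shell command python3 -m pendant 'ROWS'. ROWS is JSON, a list of rows, each a list of 3 entries, a list of its own where there are three numbers: the shift along the world's x, y, z in units of 30 mm (1.0 is 30 mm), then the turn, a rotation vector about the world's x, y, z in rad, then the opening, from -1 (shut) to 1 (fully open). In form: [[[tx, ty, tz], [rx, ry, rz], grip], ...]. A call has 1 to 10 rows; each row shifts and turns the commanded pose from where the row before left it; what a row does not reach is not made up. A row lasts 1/10 s, in which the tool goes at most 50 mm and 8.59 degrees, less where a joint would pass 70% of its speed; a pose out of reach is approached as far as the arm can. A call is refused whole if a number of a shift passes 1 or a number of a turn 0.15, either way. A call with a gripper value outside its range is refused whole. The fingers move at their own pace and stop on an object; the grip force is fixed at half the most. Time passes only in rows, so rows that do not move let the fingers close. It gives the time, the measured TCP pose, the force, the opening and the grip force at its end, in the units of the state.
- arm.read_state(): the state, without advancing time (a new reading comes with each control period).
- arm.camera(name): name is "scene" or "top"; returns the picture (480x640x3 uint8, red, green, blue); there is no depth.
- arm.get_calibration(name): a dict with "fov_y" (degrees; the focal length in pixels is half the picture's height over the tangent of half this angle, whatever the lens; pixels are square), "cx", "cy" (the principal point, pixels), "rvec" (rotation vector, rad) and "tvec" (3), from world to camera coordinates, as OpenCV has them. Camera axes: x right, y down, z forward; pixel columns grow to the right and rows downward; lengths in m; the calibration is good to about 2 mm. A picture is of the moment at which its call begins. get_calibration takes no time and is no camera call.
- arm.sign_off(): hands the job in; it is judged then, once.
The state is a dict: "t": time; "q": joint angles; "joint_velocities": joint speeds; "joint_torque": joint torques, N m; "tcp_pos": TCP position; "orientation": TCP orientation; "wrist_force": force on the tool from outside, world axes, zero at the start; "wrist_torque": the same for the moment, N m; "opening": opening from 0.0 (shut) to 1.0 (fully open); "finger_force": force on a finger pad.
Only numpy, scipy, OpenCV 4.12 (cv2) and the standard library are available. Lean on these libraries where they do the work, as an engineer would, in place of code of your own. Each camera call takes 0.05 s, during which the arm holds its last target. There are 200 camera calls.

TASK

Start the polishing bench by pressing its three switches fully home, one after another in this order: first the round button (mains), then the raised end of the V-shaped rocker (dust extractor), and last the long bar key (buffing spindle). Do it with the closed fingertips, then draw clear. Leave the taller mushroom-headed stop button unpressed, and do not pick up or shift the brassware and polishing things.

Things in the scene. Friction and masses are not known exactly. Their poses are not given: they have to be found in the camera images.
- deck: Fixed dark steel console plate, 200 (x) x 400 (y) x 12 mm; origin at the centre of its underside, on the table. Yaw up to 0.35 rad either way. Four grey switch units, 72 x 72 x 40 mm blocks turned like the plate, stand on it at plate x +45 mm, plate y -132, -44, 44, 132 mm, in varying order. Its -x side is a ledge holding loose things. All switch caps are black.
- round_top (a point): Centre of the flat top of the round button, a plain black cylinder 36 mm across that stands 16 mm above its grey unit when out (68 mm above the table); moves with the button. Axes as the plate's.
- round_button (a joint): Travel of the round button, m: 0 = fully out, 0.010 = fully home (still 6 mm proud of its unit). Straight down; sliding friction about 4 N, no spring: it stays where it is pushed. Starts at 0 to 0.002.
- rocker_raised (a point): Point on the upper face of the raised (plate +x, far) wing of the rocker, 20 mm from the hinge; moves with it. The rocker is a black V of two wings, each 30 (plate x) x 36 (plate y) x 6 mm, sloping up 0.2 rad from the hinge at joint 0. Hinge along plate y, over its unit's middle, 62 mm above the table. When home, this point is 20 mm in plate +x of the hinge and 65 mm above the table.
- rocker (a joint): Rocker angle, rad: -0.2 = far (+x) wing fully up at 0.4 rad slope and near wing level; +0.2 = far wing pressed fully home so that it lies level and the near wing is up. Hinge friction about 0.06 N m (3 to 6 N at the wing); stays where it is put. Starts at -0.20 to -0.14.
- bar_top (a point): Centre of the flat top of the bar key, a long black bar 60 mm (plate x) x 22 mm (plate y), standing 16 mm above its grey unit when out (68 mm above the table); moves with the key. Axes as the plate's.
- bar_key (a joint): Travel of the bar key, m: 0 = fully out, 0.010 = fully home (still 6 mm proud of its unit). Straight down; sliding friction about 4 N, no spring: it stays where it is pushed. Starts at 0 to 0.002.
- stop_top (a point): Centre of the top of the stop button, NOT to be pressed: a black mushroom head 46 mm across on a 20 mm stem, its top 30 mm above its grey unit (82 mm above the table).
- stop_button (a joint): Travel of the sprung stop button, m: 0 = out, 0.006 = fully pressed. Must stay out.
- candlestick: Loose brass candlestick base, 110 mm across and 110 mm tall, stands on the table by the +y end of the plate, axis about 275 mm from the plate's centre; origin at the centre of its foot.
- bobeche1: Loose brass bobeche (shallow drip dish), 66 mm across, 12 mm tall, on the plate's near ledge; origin at the centre of its underside.
- bobeche2: The second bobeche, like the first, also on the near ledge.
- polish_tin: Loose round metal tin, 56 mm across, 36 mm tall, on the near ledge between the bobeches; origin at the centre of its underside.
- snuffer: Loose pewter candle snuffer on the table by the -y end of the plate: conical cup 48 mm across, 48 mm tall, mouth down, thin handle 180 mm long along its +x whose end rests on the table, highest point 60 mm; origin under the cup.
- brush: Loose horsehair brush with walnut handle lying bristles down on the table just beyond the plate's far (+x) edge, about 215 mm long along its x, 38 mm wide, 40 mm tall; origin on the table near the inner end of the brush head.

How it is judged (in metres and radians):
On the way, in this order (a step that is already met when the one before it is completed fails the run):
1. the round button is pressed home (value of joint round_button above 0.0075 m), for 0.1 s.
2. then the rocker's raised end is pressed home (value of joint round_button above 0.0075 m and value of joint rocker above 0.14 rad), for 0.1 s.
3. then the bar key is pressed home (all of step 2 and value of joint bar_key above 0.0075 m), for 0.1 s.
At the end, for the whole second after the job is handed in: Round button and bar key at least 7.5 mm down of 10 mm, rocker at +0.14 rad or more, stop button out (under 2 mm), every loose thing at rest within 15 mm of where it stood (all of step 3 and value of joint stop_button below 0.002 m and distance of each of candlestick, bobeche1, bobeche2, polish_tin, snuffer, brush from where it was at the start of the episode below 0.015 m and linear speed of each of candlestick, bobeche1, bobeche2, polish_tin, snuffer, brush below 0.03 m/s); the robot touches nothing.
It fails at once if the rocker is tipped past level before the round button is home (value of joint rocker above 0.02 rad and value of joint round_button below 0.007 m).
It fails at once if the bar key is pressed before the round button and the rocker are home (value of joint bar_key above 0.005 m and (value of joint round_button below 0.007 m or value of joint rocker below 0.12 rad)).
It fails at once if the stop button is pressed (value of joint stop_button above 0.003 m).
It fails at once if a loose thing is picked up, carried or knocked more than 20 mm (distance of any of candlestick, bobeche1, bobeche2, polish_tin, snuffer, brush from where it was at the start of the episode above 0.02 m).
It also fails if it takes over 38 s, if anything falls off the work surface, if the arm or the gripper's body presses on something with over 40 N, if the wrist force passes 120 N, or if a joint passes its speed limit or range.

## Working session

There is one attempt and no reset: what is moved stays moved. The work goes in short steps, Python scripts to look and compute and a shell command to move; the robot and the scene stay as the last step left them, time stands still between calls to the robot, and variables do not carry over. Pictures are saved under pics/ and viewed, at most 10 in all, crops included, and the job is handed in when it is done.

```bash
mkdir -p pics
python3 - <<'E'
from cell import arm
import cv2
for n in("scene","top"):
    cv2.imwrite(f"pics/{n}0.png",arm.camera(n)[:,:,::-1]); print(arm.get_calibration(n))
s=arm.read_state();print(s["t"],s["tcp_pos"],s["orientation"],s["opening"],arm.nose_length)
E
```

```text
{'fov_y': 46.369654119446224, 'cx': 325.7395353591083, 'cy': 241.77671645420318, 'rvec': array([ 2.44131482,  0.94630195, -0.27732702]), 'tvec': array([-0.44933138, -0.23555459,  1.27135576])}
{'fov_y': 44.708954344290305, 'cx': 327.5917954142253, 'cy': 233.5439604653277, 'rvec': array([ 2.17805143, -2.14489467,  0.09325412]), 'tvec': array([0.05260786, 0.54354765, 1.09911863])}
0.1 [0.27387659 0.56146238 0.24971306] [[-8.98790588e-01  4.38378051e-01 -4.03696500e-04]
 [ 4.38378226e-01  8.98789977e-01 -1.05280983e-03]
 [-9.86903534e-05 -1.12322732e-03 -9.99999364e-01]] 1.0031270848498592 0.019
```

View pics/top0.png

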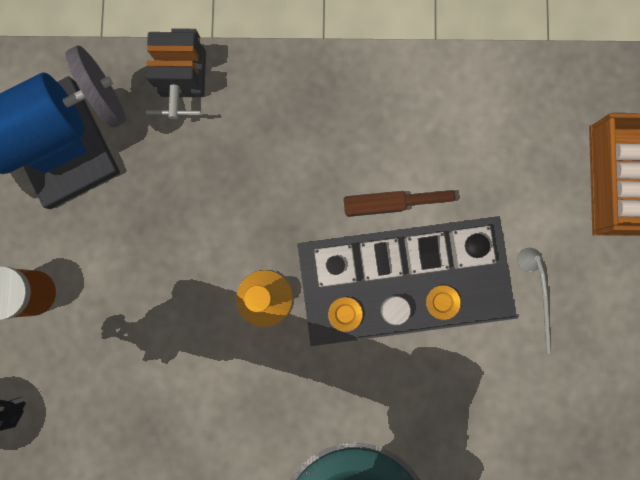

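View pics/scene0.png

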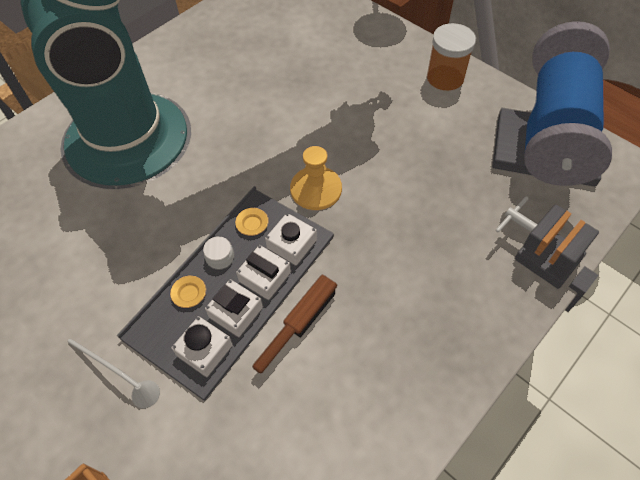

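The top view shows the plate with corners at about (299,243), (500,217), (518,317) and (311,346). From +y to -y the switches are round (336,264), bar (382,258), rocker (430,251) and stop (478,245). The scene view agrees: round (290,231), bar (262,265), rocker (232,300), stop (198,337).

```bash
cat > h.py <<'E'
import numpy as np,cv2
from cell import arm
from scipy.optimize import least_squares
def proj(n,P):
    c=arm.get_calibration(n); f=240/np.tan(np.radians(c["fov_y"]/2))
    K=np.array([[f,0,c["cx"]],[0,f,c["cy"]],[0,0,1]])
    return cv2.projectPoints(np.array(P,float).reshape(-1,1,3),c["rvec"],c["tvec"],K,None)[0][:,0]
def world(p,L):
    L=np.array(L,float); c,s=np.cos(p[2]),np.sin(p[2])
    return np.c_[p[0]+c*L[:,0]-s*L[:,1],p[1]+s*L[:,0]+c*L[:,1],L[:,2]]
E
python3 - <<'E'
from h import *
C=[[.1,.2,.012],[.1,-.2,.012],[-.1,-.2,.012],[-.1,.2,.012]]
T=np.array([[299,243],[500,217],[518,317],[311,346.]])
B=[[.045,.132,.067],[.045,.044,.067],[.045,-.132,.082]]
TB=np.array([[336,264],[382,258],[478,244.]])
SB=np.array([[290,230],[262,264],[198,335.]])
SC=np.array([[334,236],[205,398]])
for name,r in {"top":lambda p:(proj("top",world(p,C))-T).ravel(),
 "scene":lambda p:np.r_[proj("scene",world(p,B))-SB,proj("scene",world(p,C[:2]))-SC].ravel(),
 "all":lambda p:np.r_[proj("top",world(p,C))-T,proj("top",world(p,B))-TB,proj("scene",world(p,B))-SB].ravel()}.items():
    s=least_squares(r,[.5,-.1,0],loss="soft_l1");p=s.x;print(name,p.round(4),r(p).round(1))
np.save("p.npy",p)
print(world(p,[[.045,.132,.068],[.065,-.044,.065],[.045,.044,.068],[.045,-.132,.082]]).round(4))
out=[]
U=[[x,y,.052] for yy in(-.132,-.044,.044,.132) for x,y in((.009,yy-.036),(.081,yy-.036),(.081,yy+.036),(.009,yy+.036))]
t=np.linspace(0,2*np.pi,24)
circ=[[.045+.018*np.cos(a),.132+.018*np.sin(a),.068] for a in t]
bar=[[.045+a*.03,.044+b*.011,.068] for a,b in((1,1),(1,-1),(-1,-1),(-1,1))]
for n,(x,y,w,h,k) in {"top":(295,210,226,140,3.5),"scene":(115,180,230,225,2.6)}.items():
    im=cv2.imread(f"pics/{n}0.png")[y:y+h,x:x+w]; im=cv2.resize(im,None,fx=k,fy=k,interpolation=cv2.INTER_CUBIC)
    for L in [C,circ,bar]+[U[i:i+4] for i in range(0,16,4)]:
        q=((proj(n,world(p,L))-[x,y]+.5)*k).astype(int); cv2.polylines(im,[q],True,(0,255,0) if n else 0,1)
    out.append(im); cv2.imwrite(f"pics/{n}_ov.png",im)
E
```

```text
top [ 0.4555 -0.0941  0.1497] [-0.9  0.1  0.7 -1.2 -0.3  1.   0.4 -0.1]
scene [ 0.4552 -0.0934  0.1522] [ 0.5 -0.6  0.3 -0.7 -0.5  0.8  0.4 -2.8 -0.6  1.9]
all [ 0.4562 -0.0934  0.1518] [-1.3  0.   0.2 -1.8 -0.6  0.4  0.2 -0.3 -0.1  0.8  1.   0.3  1.   0.7
  0.9 -0.3  0.7 -0.4 -0.2  1.1]
[[ 0.4807  0.0439  0.068 ]
 [ 0.5271 -0.1271  0.065 ]
 [ 0.494  -0.0431  0.068 ]
 [ 0.5206 -0.2171  0.082 ]]
```

View pics/top_ov.png

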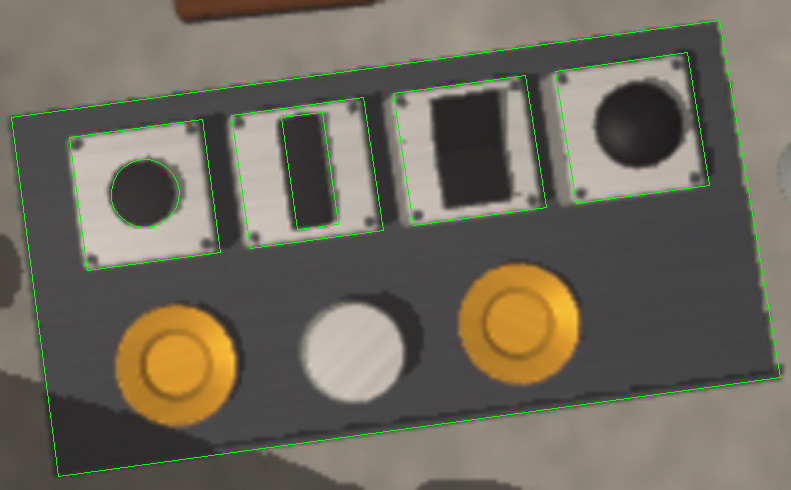

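View pics/scene_ov.png

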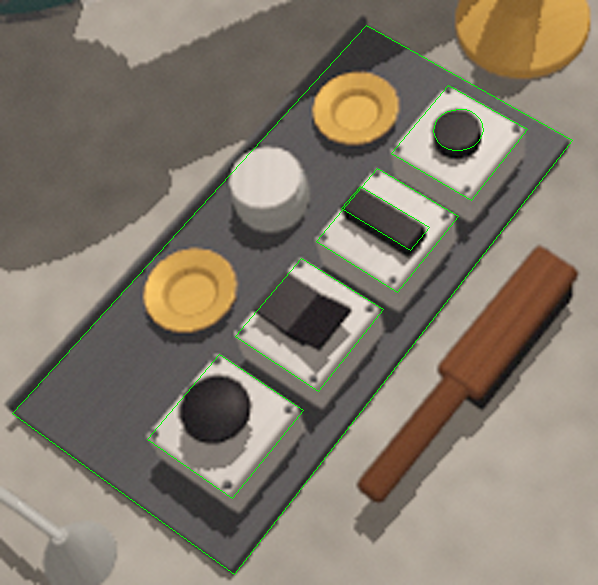

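The model overlay fits both views to about 2 mm (yaw 0.152 rad). I'll shut the fingers, align them with the plate and move at height to above the round button.

```bash
python3 -m pendant '[[[0.2,-0.5,0],[0,0,0.06],-1],[[0.38,-0.96,0],[0,0,0.1],-1],[[0.38,-0.96,0],[0,0,0.1],-1],[[0.38,-0.96,0],[0,0,0.1],-1],[[0.38,-0.96,0],[0,0,0.1],-1],[[0.38,-0.96,0],[0,0,0.1],-1],[[0.38,-0.96,0],[0,0,0.05],-1],[[0.38,-0.96,0],[0,0,0],-1],[[0.38,-0.96,0],[0,0,0],-1],[[0.38,-0.96,0],[0,0,0],-1]]'
python3 -m pendant '[[[0.38,-0.96,0],[0,0,0],-1],[[0.38,-0.96,0],[0,0,0],-1],[[0.38,-0.96,0],[0,0,0],-1],[[0.38,-0.96,0],[0,0,0],-1],[[0.38,-0.96,0],[0,0,0],-1],[[0.38,-0.96,0],[0,0,0],-1],[[0.38,-0.96,0],[0,0,0],-1],[[0.3,-0.6,0],[0,0,0],-1],[[0,0,0],[0,0,0],-1],[[0,0,0],[0,0,0],-1]]'
```

```text
t: 1.1
tcp_pos: [0.3828, 0.2862, 0.2501]
orientation: [[-0.988, -0.156, -0.0], [-0.156, 0.988, -0.0], [0.0, -0.0, -1.0]]
wrist_force: [0.4, 0.3, -0.2]
opening: -0.003
finger_force: 0.0
t: 2.1
tcp_pos: [0.4712, 0.068, 0.25]
orientation: [[-0.988, -0.155, -0.0], [-0.155, 0.988, -0.0], [0.0, -0.0, -1.0]]
wrist_force: [-0.2, 0.1, 0.5]
opening: -0.002
finger_force: 0.0
```

```bash
python3 -m pendant '[[[0.32,-0.8,0],[0,0,0],-1],[[0,0,-0.8],[0,0,0],-1],[[0,0,-1],[0,0,0],-1],[[0,0,-1],[0,0,0],-1],[[0,0,-1],[0,0,0],-1],[[0,0,-0.8],[0,0,0],-1],[[0,0,-0.4],[0,0,0],-1],[[0,0,0],[0,0,0],-1]]'
python3 - <<'E'
from h import *
cv2.imwrite("pics/s1.png",cv2.resize(arm.camera("scene")[180:405,115:345,::-1],None,fx=2.6,fy=2.6))
E
```

```text
t: 2.9
tcp_pos: [0.4801, 0.0445, 0.0992]
orientation: [[-0.988, -0.157, -0.002], [-0.157, 0.988, -0.0], [0.002, 0.0, -1.0]]
wrist_force: [1.6, 1.3, 0.3]
opening: -0.001
finger_force: 0.0
```

View pics/s1.png

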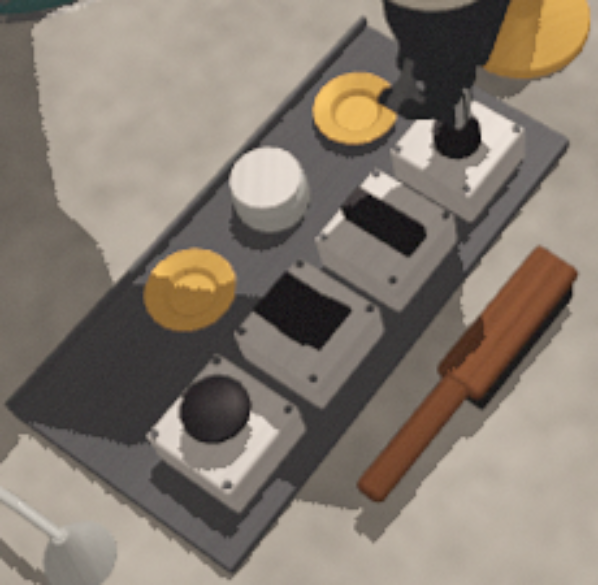

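The fingertips stand right over the round button, at about (458,125) in the crop. Now I press.

```bash
python3 -m pendant '[[[0,0,-0.3],[0,0,0],-1],[[0,0,-0.15],[0,0,0],-1],[[0,0,-0.15],[0,0,0],-1],[[0,0,-0.13],[0,0,0],-1],[[0,0,0],[0,0,0],-1],[[0,0,0],[0,0,0],-1]]'
```

```text
t: 3.55
tcp_pos: [0.4809, 0.0438, 0.0783]
orientation: [[-0.988, -0.155, -0.0], [-0.155, 0.988, -0.0], [0.0, -0.0, -1.0]]
wrist_force: [0.3, -0.2, -0.5]
opening: -0.0
finger_force: 0.0
```

```bash
python3 -m pendant '[[[0,0,-0.05],[0,0,0],-1],[[0,0,-0.05],[0,0,0],-1],[[0,0,0],[0,0,0],-1],[[0,0,0],[0,0,0],-1]]'
```

```text
t: 3.95
tcp_pos: [0.4811, 0.0438, 0.0759]
orientation: [[-0.988, -0.155, 0.0], [-0.155, 0.988, 0.0], [-0.0, 0.0, -1.0]]
wrist_force: [-4.4, -0.6, 17.9]
opening: 0.002
finger_force: 8.7
```

The stop gave 18 N at the expected height, so the round button is home. I'll lift and move over the raised wing of the rocker.

```bash
python3 -m pendant '[[[0,0,0.8],[0,0,0],-1],[[0,0,1],[0,0,0],-1],[[0.2,-0.8,0],[0,0,0],-1],[[0.26,-0.98,0],[0,0,0],-1],[[0.27,-0.98,0],[0,0,0],-1],[[0.27,-0.98,0],[0,0,0],-1],[[0.27,-0.98,0],[0,0,0],-1],[[0.27,-0.98,0],[0,0,0],-1],[[0,0,0],[0,0,0],-1],[[0,0,0],[0,0,0],-1]]'
python3 - <<'E'
from h import *
cv2.imwrite("pics/s2.png",cv2.resize(arm.camera("scene")[180:405,115:345,::-1],None,fx=2.6,fy=2.6))
E
```

```text
t: 4.95
tcp_pos: [0.5269, -0.1273, 0.1291]
orientation: [[-0.988, -0.154, -0.0], [-0.154, 0.988, -0.0], [0.0, 0.0, -1.0]]
wrist_force: [0.7, 1.3, -0.4]
opening: -0.001
finger_force: 0.0
```

View pics/s2.png

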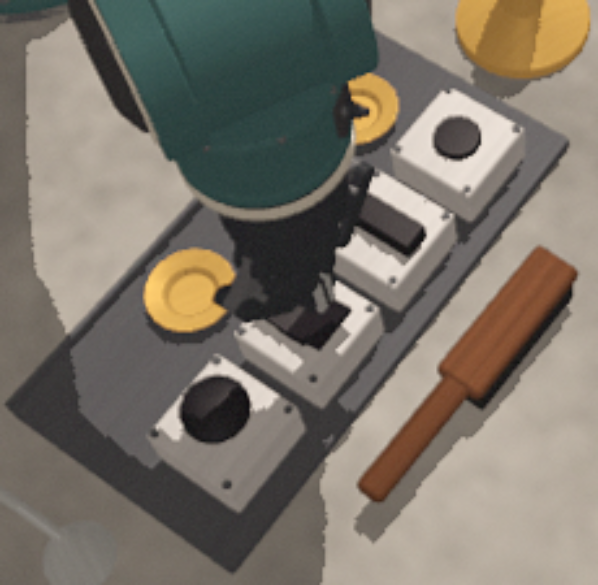

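The round button is visibly down at (457,137), and the tip is over the rocker's far wing at about (322,300). Pressing the wing.

```bash
python3 -m pendant '[[[0,0,-0.5],[0,0,0],-1],[[0,0,-0.4],[0,0,0],-1],[[0,0,-0.2],[0,0,0],-1],[[0,0,-0.15],[0,0,0],-1],[[0,0,-0.15],[0,0,0],-1],[[0,0,-0.1],[0,0,0],-1],[[0,0,0],[0,0,0],-1],[[0,0,0],[0,0,0],-1]]'
```

```text
t: 5.8
tcp_pos: [0.5269, -0.1272, 0.0843]
orientation: [[-0.988, -0.155, -0.0], [-0.155, 0.988, -0.0], [0.0, -0.0, -1.0]]
wrist_force: [-0.9, -0.6, 0.6]
opening: -0.001
finger_force: 0.0
```

```bash
python3 -m pendant '[[[0,0,-0.04],[0,0,0],-1],[[0,0,-0.04],[0,0,0],-1],[[0,0,0],[0,0,0],-1],[[0,0,0],[0,0,0],-1]]'
```

```text
t: 6.2
tcp_pos: [0.5272, -0.1273, 0.0835]
orientation: [[-0.988, -0.155, 0.001], [-0.155, 0.988, 0.0], [-0.001, 0.0, -1.0]]
wrist_force: [-12.0, 2.0, 34.8]
opening: 0.002
finger_force: 17.1
```

Firm stop at the expected height, so the rocker is home. Next is the bar key.

```bash
python3 -m pendant '[[[0,0,0.8],[0,0,0],-1],[[0,0,0.8],[0,0,0],-1],[[-0.35,0.9,0],[0,0,0],-1],[[-0.4,0.96,0],[0,0,0],-1],[[-0.36,0.96,0],[0,0,0],-1],[[0,0,0],[0,0,0],-1],[[0,0,0],[0,0,0],-1]]'
python3 - <<'E'
from h import *
cv2.imwrite("pics/s3.png",cv2.resize(arm.camera("scene")[180:405,115:345,::-1],None,fx=2.6,fy=2.6))
E
```

```text
t: 6.9
tcp_pos: [0.4939, -0.0422, 0.1302]
orientation: [[-0.988, -0.157, 0.0], [-0.157, 0.988, -0.0], [-0.0, -0.0, -1.0]]
wrist_force: [1.1, -0.4, 0.6]
opening: -0.0
finger_force: 0.0
```

View pics/s3.png

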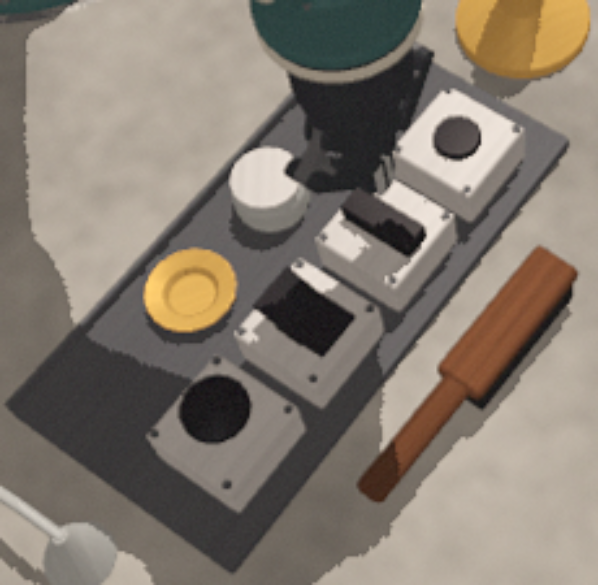

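The rocker's far wing is down (about (325,330)) and the tip is above the bar at about (385,185). Pressing.

```bash
python3 -m pendant '[[[0,0,-0.6],[0,0,0],-1],[[0,0,-0.5],[0,0,0],-1],[[0,0,-0.2],[0,0,0],-1],[[0,0,-0.15],[0,0,0],-1],[[0,0,-0.15],[0,0,0],-1],[[0,0,-0.1],[0,0,0],-1],[[0,0,-0.06],[0,0,0],-1],[[0,0,-0.05],[0,0,0],-1],[[0,0,0],[0,0,0],-1],[[0,0,0],[0,0,0],-1]]'
```

```text
t: 7.95
tcp_pos: [0.4942, -0.0427, 0.0762]
orientation: [[-0.988, -0.155, 0.001], [-0.155, 0.988, -0.0], [-0.001, -0.0, -1.0]]
wrist_force: [-3.0, -2.7, 12.0]
opening: 0.005
finger_force: 5.9
```

```bash
python3 -m pendant '[[[0,0,-0.03],[0,0,0],-1],[[0,0,0],[0,0,0],-1],[[0,0,0],[0,0,0],-1]]'
python3 -m pendant '[[[0,0,0.8],[0,0,0],-1],[[0,0,1],[0,0,0],-1],[[0,0,1],[0,0,0],-1],[[0,0,1],[0,0,0],-1],[[0,0,1],[0,0,0],-1],[[-0.9,0.9,0.5],[0,0,0],-1],[[-0.9,0.9,0],[0,0,0],-1],[[-0.9,0.9,0],[0,0,0],-1],[[0,0.9,0],[0,0,0],-1],[[0,0.9,0],[0,0,0],-1]]'
python3 -m pendant '[[[0,0.9,0],[0,0,0],-1],[[0,0.9,0],[0,0,0],-1],[[0,0.9,0],[0,0,0],-1],[[0,0.9,0],[0,0,0],-1],[[0,0.9,0],[0,0,0],-1],[[0,0.9,0],[0,0,0],-1],[[0,0,0],[0,0,0],-1],[[0,0,0],[0,0,0],-1]]'
python3 - <<'E'
from h import *
cv2.imwrite("pics/s4.png",cv2.resize(arm.camera("scene")[180:405,115:345,::-1],None,fx=2.6,fy=2.6))
E
```

```text
t: 8.25
tcp_pos: [0.4942, -0.0428, 0.0757]
orientation: [[-0.988, -0.155, 0.001], [-0.155, 0.988, -0.0], [-0.001, -0.0, -1.0]]
wrist_force: [-6.7, -2.9, 20.9]
opening: 0.001
finger_force: 10.7
t: 9.25
tcp_pos: [0.4123, 0.0939, 0.2343]
orientation: [[-0.988, -0.156, 0.001], [-0.156, 0.988, 0.001], [-0.001, 0.001, -1.0]]
wrist_force: [0.8, -1.2, -0.1]
opening: -0.002
finger_force: 0.0
t: 10.05
tcp_pos: [0.4126, 0.2548, 0.2337]
orientation: [[-0.988, -0.157, -0.0], [-0.157, 0.988, -0.0], [0.0, -0.0, -1.0]]
wrist_force: [0.2, 0.6, -0.5]
opening: -0.001
finger_force: 0.0
```

View pics/s4.png

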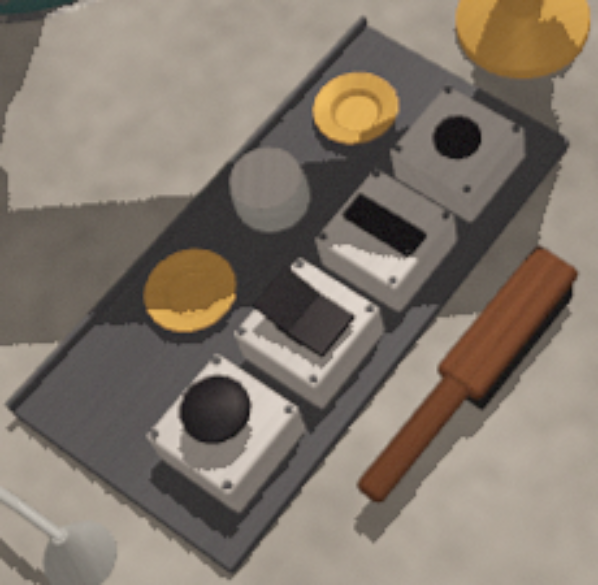

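All three switches are down: round (457,137), bar (385,225), rocker's far wing level (325,325). The stop button is out at (215,408), the loose things are where they were, and the arm is clear.

```bash
python3 -c "
from cell import arm
print(arm.sign_off())"
```

```text
the job is handed in; nothing more can be done
None
```

I pressed the round button, then the rocker's raised end, then the bar key, each to a firm stop. In the last picture the stop button is out, the loose things in view are where they stood and the arm is clear; the job is handed in, with no verdict returned.

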